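# Sweep the salvaged parts off the bench into the scoop tray

## Task

Clear the three desoldered parts (blue relay, copper-wound choke, finned heatsink) off the green bench top: with the fingertips, sweep each one along the bench, over the sloping lip and fully into the black scoop tray, and leave them lying there. Push only: do not pinch, pick up or press down on any of them. Leave the solder reel, the flux jar, the screwdriver and the multimeter where they are.

Things in the scene. Friction and masses are not known exactly. Their poses are not given: they have to be found in the camera images.
- tray: black three-sided scoop tray, fixed to the bench, 130 mm deep, 160 mm wide (156 inside). Origin: at bench height in the middle of its open mouth's edge; x points level into the tray, y along the mouth, z up. No sill: from x = 0 to 24 mm a lip slopes up from the bench to the flat floor, 2 mm above the bench
- tray_mid (a point): point on the middle line of the tray's flat floor, 72.5 mm in from the mouth, axes as tray. Side walls (78 to 80 mm either side) rise from 10 mm high at the mouth to 22 mm from 34 mm inward; back wall 22 mm high, inner face 128 mm from the mouth; behind it a flange with two 12 mm high thumbscrews reaches to 155 mm
- relay: loose blue plastic relay, a block 29 x 20 x 16 mm (x, y, z), about 18 g, with tiny pins on one side; origin at the centre of its underside, z up
- choke: loose toroidal choke lying flat, copper wire on a yellow ring core, outer diameter 34 mm, 14 mm high, about 28 g; origin at the centre of its underside, z up
- heatsink: loose bare-aluminium heatsink with seven upright fins, 32 x 25 x 18 mm (x, y, z), about 20 g; origin at the centre of its underside, z up
- reel: bystander: solder reel standing on end, white flanges 50 mm diameter, 40 mm high, loose, 280 g; origin at the centre of its underside
- jar: bystander: small amber glass flux jar with black cap, 42 mm diameter, 36 mm high, loose, 70 g; origin at the centre of its underside
- screwdriver: bystander: red-handled screwdriver lying on the bench, 190 mm long along its x axis, handle at -x, under 35 mm thick, loose; origin near the middle of its length
- meter: bystander: yellow multimeter lying on its back, 150 x 75 mm (x, y), 46 mm high at the dial, loose, 360 g; origin at the centre of its underside

How it is judged (in metres and radians):
At the end, for the whole second after the job is handed in: relay, choke and heatsink lie at rest in the tray, each origin 25 to 127 mm past the mouth edge, within 75 mm of the tray's middle line and under 25 mm above the bench; reel, jar, screwdriver and multimeter within 15 mm of where they started (x of relay in the frame of tray between 0.025 and 0.127 m and y of relay in the frame of tray between -0.075 and 0.075 m and height (world z) of each of relay, choke, heatsink below 0.025 m and linear speed of each of relay, choke, heatsink below 0.02 m/s and x of choke in the frame of tray between 0.025 and 0.127 m and y of choke in the frame of tray between -0.075 and 0.075 m and x of heatsink in the frame of tray between 0.025 and 0.127 m and y of heatsink in the frame of tray between -0.075 and 0.075 m and distance of each of reel, jar, screwdriver, meter from where it was at the start of the episode below 0.015 m); the robot touches nothing.
It fails at once if a part is lifted (origin more than 30 mm above the bench) (height (world z) of any of relay, choke, heatsink above 0.03 m).
It fails at once if a part is pinched or pressed (fingers on it with more than 25 N) (contact force between the fingers and relay above 25 N or contact force between the fingers and choke above 25 N or contact force between the fingers and heatsink above 25 N).
It fails at once if the reel, jar, screwdriver or multimeter is moved more than 15 mm (distance of any of reel, jar, screwdriver, meter from where it was at the start of the episode above 0.015 m).
It fails at once if the reel or the jar is tipped (angle between any of reel, jar's own z axis and vertical above 0.3 rad).
It also fails if it takes over 64 s, if anything falls off the work surface, if the arm or the gripper's body presses on something with over 40 N, if the wrist force passes 120 N, or if a joint passes its speed limit or range.

## Robot

A 7-joint arm with a two-finger parallel gripper is mounted at the origin on the work surface. World frame = base frame: x ahead of the robot, y to its left, z up, the work surface at z = 0. Lengths are in mm, angles in rad, forces in N, time in s.
With the tool pointing down it reaches from about 400 to 925 mm from the base axis. Payload 5.6 kg.
Tool frame: the origin (TCP) lies on the mounting face of the last link; the fingertips stand 173 mm ahead of it and the grasp point (between the pads) lies 155 mm ahead of it (ctrl.nose_length is the distance from the TCP to the fingertips, in mm); z points along the fingers, y is the line along which they close (so a half turn about z gives the same grasp; the last joint's range is limited). The gripper opens to 85 mm and grips with 20 to 120 N. Pads are 22 mm wide; open, the fingers measure 114 mm over their backs; the gripper's body (76 mm by 85 mm) begins 54 mm behind the grasp point. The pads swing forward as they close: fully open they stand 13 mm farther back than shut.
Start: joints at [-1.198, 0.468, -0.012, 1.603, 0.006, 1.071, -0.056], TCP at [262.581, 594.603, 404.69] pointing down, gripper open.
Joint ranges: [-2.53, 2.53], [-0.31, 2.02], [-1.57, 1.55], [0.28, 2.44], [-1.29, 4.43], [0.15, 1.84], [-2.92, 2.92]. Speed limits (rad/s): [2.57, 2.57, 3.14, 3.14, 3.14, 3.14, 3.14].

## Interface

Orientations are given as a rotation vector (axis times angle).
In Python, from bench import ctrl gives the robot as it stands.
- The arm moves only by the tool jog_arm, never from a script. Its argument "increments" is a list that holds one entry, the list of rows, each a list of 6 numbers: the shift along the tool's x, y, z as a fraction of full scale, then the turn, a rotation vector about the tool's x, y, z as a fraction of full scale. In form: [[[dx, dy, dz, rx, ry, rz], ...]]. A call has 1 to 12 rows; each row shifts and turns the commanded pose from where the row before left it, along the tool's axes as they then stand; what a row does not reach is not made up. Full scale, the value 1, is 100 mm for a shift and pi/4 rad for a turn. A row lasts 1/8 s, in which the tool goes at most 62.5 mm and 10.7 degrees, less where a joint would pass 70% of its speed; a pose out of reach is approached as far as the arm can. A call with a number of a shift or a turn outside -1 to 1 is refused whole. A call with a gripper value outside its range is refused whole. "claw" is the finger opening in mm, from 0 to 85.4, set as the call begins (left out, the last holds). The fingers move at their own pace and stop on an object; "squeeze" is the grip in N (left out, the last holds). Time passes only in rows, so rows that do not move let the fingers close. It gives the time, the measured TCP pose, the force, the opening and the grip force at its end, in the units of the state.
- ctrl.observe(): the state, without advancing time (a new reading comes with each control period).
- ctrl.capture(name): name is "scene" or "top" or "wrist"; returns a dict with "img" (480x640x3 uint8, red, green, blue), "camera_matrix" (3x3 intrinsics, pixels), "R" (3x3) and "t" (3): a world point X has camera coordinates R X + t. Camera axes: x right, y down, z forward; pixel columns grow to the right and rows downward; lengths in mm; the calibration is good to about 2 mm. A picture is of the moment at which its call begins. There is no depth.
- ctrl.job_done(): hands the job in; it is judged then, once.
The state is a dict: "clock": time; "q": joint angles; "qvel": joint speeds; "joint_efforts": joint torques, N m; "position": TCP position; "tool_rot": TCP orientation; "contact_force": force on the tool from outside, world axes, zero at the start; "moment": the same for the moment, N m; "grip_width": finger opening in mm; "gripper_force": force on a finger pad.
Only numpy, scipy, OpenCV 4.12 (cv2) and the standard library are available. Lean on these libraries where they do the work, as an engineer would, in place of code of your own. Each camera call takes 0.05 s, during which the arm holds its last target. There are 200 camera calls.

## Working session

There is one attempt and no reset: what is moved stays moved. The work goes in short steps, Python scripts to look and compute and a tool call to move; the robot and the scene stay as the last step left them, time stands still between calls to the robot, and variables do not carry over. Pictures are saved under pics/ and viewed, at most 10 in all, crops included, and the job is handed in when it is done.

Besides the shell and the picture viewer there is one more tool, called in YAML: its name, and indented under it one key for each argument. jog_arm: Moves the arm, as the interface text tells. Its arguments: {"type":"object","properties":{"increments":{"type":"array","items":{"type":"array","items":{"type":"array","items":{"type":"number"}}}},"claw":{"type":"number"},"squeeze":{"type":"number"}},"required":["increments"]}

```bash
mkdir -p pics; ls; python3 - <<'E'
from bench import ctrl
import cv2,pickle
d={}
for n in("top","scene"):
    c=ctrl.capture(n);d[n]=c;cv2.imwrite(f"pics/{n}0.png",c["img"][:,:,::-1])
    print(n,c["camera_matrix"],c["R"],c["t"])
pickle.dump(d,open("cap0.pkl","wb"))
s=ctrl.observe();print(s)
E
```

```text
pics
top [[450.04277169   0.         314.42173855]
 [  0.         450.04277169 243.26791874]
 [  0.           0.           1.        ]] [[ 0.007178   -0.99997243 -0.00190029]
 [-0.99071745 -0.00685357 -0.13576437]
 [ 0.13574761  0.00285717 -0.99073933]] [-57.47169072 615.76067324 774.76688614]
scene [[458.04093142   0.         316.73018386]
 [  0.         458.04093142 238.6900225 ]
 [  0.           0.           1.        ]] [[ 0.22421186  0.97452402 -0.00565409]
 [ 0.71537216 -0.16852232 -0.67811717]
 [-0.66179431  0.14799714 -0.73493206]] [ -93.99529121 -422.0841344  1245.14507902]
{'clock': 0.1, 'q': array([-1.19801043,  0.46828973, -0.01159083,  1.60352976,  0.00600328,
        1.07138339, -0.05629659]), 'qvel': array([-1.15201591e-05, -1.33093043e-03, -1.86483693e-04, -2.54575027e-04,
       -2.49410982e-03,  1.81277853e-03,  8.23511330e-04]), 'joint_efforts': array([ 6.71516227e-04, -5.33515620e+01,  2.12715589e-02, -2.51963174e+01,
        1.14648876e-02,  4.34734873e-03, -3.79713157e-06]), 'position': array([262.49912022, 594.39494592, 403.83368794]), 'tool_rot': array([-6.48486044e-01, -3.07372409e+00,  2.45457009e-03]), 'contact_force': array([-0.29173649,  0.64876763, -0.03951494]), 'moment': array([-0.00512818,  0.05286172,  0.00291938]), 'gripper_force': 0.0, 'grip_width': 85.22935879328895}
```

View pics/top0.png

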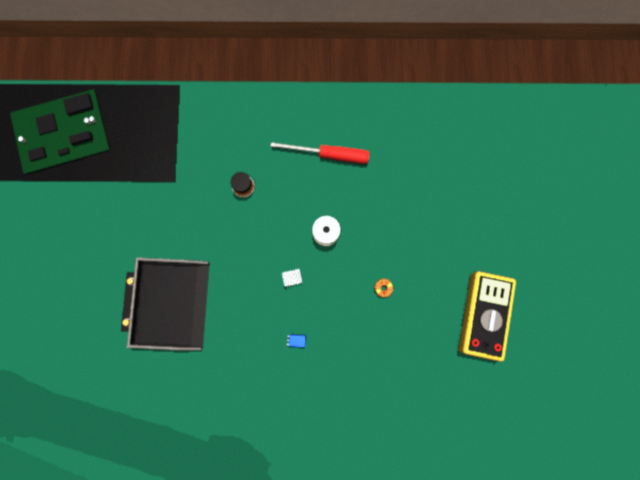

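View pics/scene0.png

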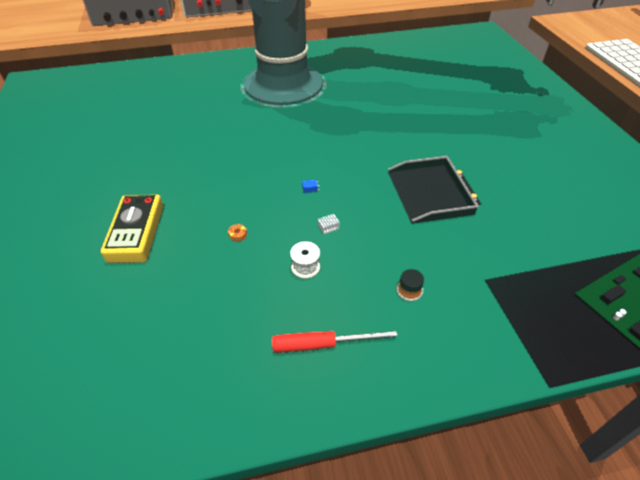

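Top view: tray mouth faces right (cols ~203–209, rows 262–350). Relay is at (297,341), heatsink (292,278), choke (384,288), reel (326,230), jar (242,185) and meter (490,315). The scene view agrees.

```bash
cat > h.py <<'E'
import numpy as np,cv2,pickle
def ray(c,uv,z):
    K,R,t=c["camera_matrix"],np.array(c["R"]),np.array(c["t"])
    o=-R.T@t; d=R.T@np.linalg.inv(K)@np.array([uv[0],uv[1],1.]); return (o+d*(z-o[2])/d[2])
def hsvmask(im,lo,hi): return cv2.inRange(cv2.cvtColor(im,cv2.COLOR_RGB2HSV),lo,hi)
RNG={"relay":((105,120,60),(125,255,255),8),"choke":((5,120,80),(28,255,255),7),"white":((0,0,110),(180,60,255),12),"red":((170,150,80),(180,255,255),10)}
def find(c,name,amin=40):
    lo,hi,z=RNG[name]; m=hsvmask(c["img"],lo,hi)
    m=cv2.morphologyEx(m,cv2.MORPH_CLOSE,np.ones((5,5)))
    out=[]
    for k in cv2.findContours(m,cv2.RETR_EXTERNAL,cv2.CHAIN_APPROX_NONE)[0]:
        if cv2.contourArea(k)<amin: continue
        r=cv2.minAreaRect(k); uv=r[0]; w=ray(c,uv,z)
        b=[ray(c,p,z)[:2] for p in cv2.boxPoints(r)]
        e=b[1]-b[0];e2=b[2]-b[1]
        out.append((np.round(uv),np.round(w[:2]),np.round([np.linalg.norm(e),np.linalg.norm(e2)]),np.round(np.degrees(np.arctan2(e[1],e[0])))))
    return out
E
python3 - <<'E'
from h import *
d=pickle.load(open("cap0.pkl","rb"))
for n in d:
    print(n)
    for k in RNG:
        for o in find(d[n],k): print(k,*o)
c=d["top"]
for uv,z in [((209,262),10),((203,350),10),((137,260),22),((131,349),22)]: print(ray(c,uv,z).round())
for n,uv,z in [("reel",(326,228),40),("jar",(241,183),36),("meter",(490,315),20)]: print(n,ray(c,uv,z).round())
cv2.imwrite("pics/crop0.png",cv2.resize(c["img"][160:370,110:410,::-1],None,fx=2.6,fy=2.6,interpolation=cv2.INTER_CUBIC))
E
```

```text
top
relay [297. 341.] [439. -22.] [29. 22.] -90.0
choke [383. 288.] [ 538. -182.] [32. 34.] -59.0
choke [487. 316.] [ 488. -374.] [157.  85.] -12.0
choke [619.  62.] [ 992. -660.] [80. 88.] -90.0
choke [585.  61.] [ 993. -592.] [25. 88.] -82.0
choke [548.  60.] [ 994. -517.] [18. 88.] -90.0
choke [513.  61.] [ 991. -449.] [88. 88.] -86.0
choke [479.  61.] [ 992. -380.] [26. 89.] -84.0
choke [406.  60.] [ 992. -234.] [ 89. 160.] -1.0
choke [336.  59.] [993. -93.] [88. 18.] -3.0
choke [302.  60.] [993. -25.] [88. 89.] 1.0
choke [268.  60.] [992.  43.] [24. 88.] -90.0
choke [207.  58.] [994. 165.] [133.  88.] -90.0
choke [162.  58.] [993. 256.] [88. 24.] 3.0
choke [125.  58.] [993. 330.] [89. 18.] -4.0
choke [83. 58.] [992. 414.] [134.  88.] -90.0
choke [ 3. 58.] [992. 575.] [12. 86.] -90.0
choke [20. 57.] [994. 542.] [89. 17.] -3.0
white [492. 320.] [ 480. -379.] [39. 40.] -90.0
white [494. 291.] [ 533. -387.] [44. 55.] -14.0
white [292. 277.] [556. -11.] [35. 28.] -76.0
white [166. 304.] [505. 221.] [168. 142.] -1.0
white [326. 230.] [645. -74.] [57. 52.] -26.0
white [294. 147.] [808.
[... 413 characters left out ...]
127.  30.] [-434. -426.] [516. 914.] -168.0
white [366. 336.] [806. -12.] [95. 12.] 85.0
white [619. 314.] [859. 391.] [29. 11.] 110.0
white [304. 260.] [637. -72.] [53. 83.] 77.0
white [124. 237.] [ 506. -385.] [64. 47.] 77.0
white [328. 223.] [559.  -9.] [40. 41.] 106.0
white [131. 215.] [ 448. -375.] [42. 43.] 124.0
white [433. 186.] [502. 225.] [188. 191.] 94.0
white [281.  54.] [-145.   24.] [157. 105.] 86.0
white [621.  53.] [ 79. 986.] [237. 270.] 131.0
white [618.   4.] [-245. 1218.] [145.  69.] 76.0
white [542.  10.] [-253.  931.] [751. 523.] 134.0
[584. 145.  10.]
[422. 149.  10.]
[585. 275.  22.]
[424. 276.  22.]
reel [645. -74.  40.]
jar [729.  84.  36.]
meter [ 489. -374.   20.]
```

View pics/crop0.png

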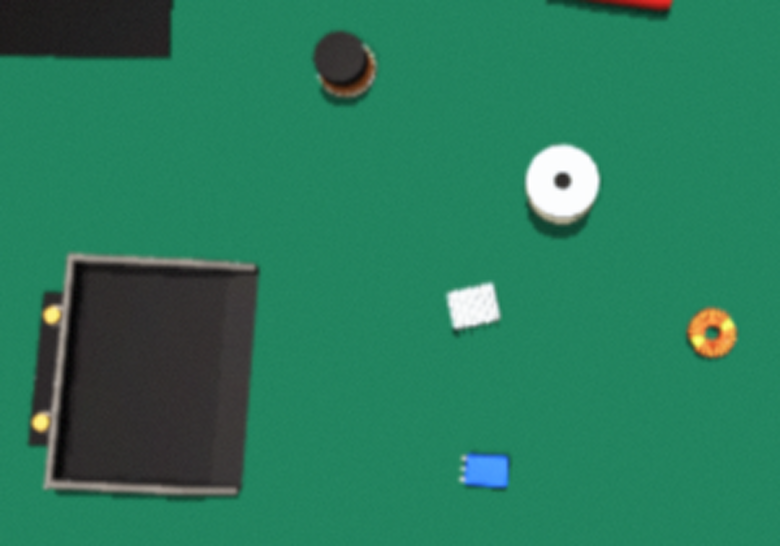

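jog_arm:
  increments:
    - [[0, 0, 0, 0, 0, 0.21], [0, 0, 0, 0, 0, 0.21], [0, 0, 0, 0, 0, 0.21], [0, 0, 0, 0, 0, 0.21], [0, 0, 0, 0, 0, 0.21], [0, 0, 0, 0, 0, 0.21], [0, 0, 0, 0, 0, 0.21], [0, 0, 0, 0, 0, 0]]
  claw: 8

```text
clock: 1.1
position: [262.3, 594.6, 404.2]
tool_rot: [2.218, 2.224, -0.001]
contact_force: [-0.5, -0.6, 0.1]
grip_width: 8.1
gripper_force: 0.0
```

jog_arm:
  increments:
    - [[-0.55, 0.15, 0, 0, 0, 0], [-0.55, 0.15, 0, 0, 0, 0], [-0.55, 0.15, 0, 0, 0, 0], [-0.55, 0.15, 0, 0, 0, 0], [-0.55, 0.15, 0, 0, 0, 0], [-0.55, 0.15, 0, 0, 0, 0], [-0.55, 0.15, 0, 0, 0, 0], [-0.55, 0.15, 0, 0, 0, 0], [-0.55, 0.15, 0, 0, 0, 0], [-0.55, 0.15, 0, 0, 0, 0], [-0.55, 0.15, 0, 0, 0, 0], [-0.55, 0.12, 0, 0, 0, 0]]

```text
clock: 2.6
position: [440.0, -67.1, 405.0]
tool_rot: [2.216, 2.226, 0.002]
contact_force: [0.9, 1.1, -0.5]
grip_width: 7.7
gripper_force: 0.0
```

jog_arm:
  increments:
    - [[0, 0, 0.5, 0, 0, 0], [0, 0, 0.5, 0, 0, 0], [0, 0, 0.5, 0, 0, 0], [0, 0, 0.5, 0, 0, 0], [0, 0, 0.2, 0, 0, 0], [0, 0, 0.05, 0, 0, 0], [0, 0, 0, 0, 0, 0]]

```text
clock: 3.48
position: [440.1, -65.5, 180.0]
tool_rot: [2.22, 2.223, 0.001]
contact_force: [-0.7, -0.5, 0.8]
grip_width: 8.1
gripper_force: 0.0
```

```bash
python3 - <<'E'
from bench import ctrl
from h import *
s=ctrl.observe();print(s["position"].round(1),s["contact_force"].round(1))
c=ctrl.capture("top");print(find(c,"relay"))
w=ctrl.capture("wrist");cv2.imwrite("pics/tw.png",np.hstack([cv2.resize(c["img"][200:400,200:400,::-1],(400,400)),cv2.resize(w["img"][:,:,::-1],(400,300)).copy() if 0 else cv2.copyMakeBorder(cv2.resize(w["img"][:,:,::-1],(400,300)),0,100,0,0,0)]))
E
```

```text
[440.1 -65.5 180. ] [-0.7 -0.5  0.8]
[]
```

View pics/tw.png

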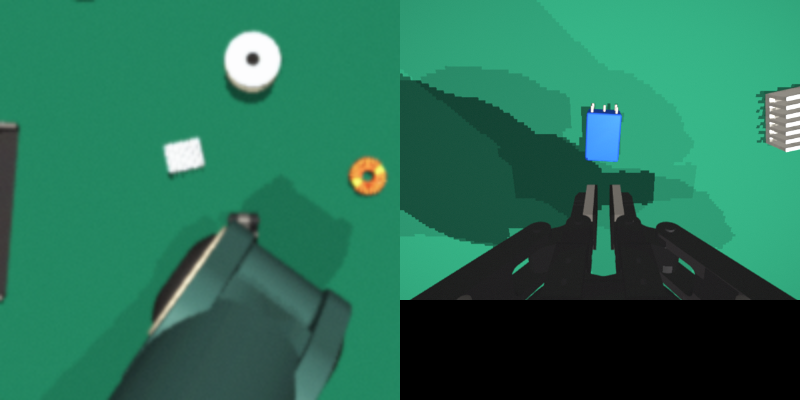

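The wrist view shows the relay (603,135) centred ahead of the two fingertips (590–617,185). Pushing.

jog_arm:
  increments:
    - [[0.12, 0, 0, 0, 0, 0], [0.12, 0, 0, 0, 0, 0], [0.2, 0.025, 0, 0, 0, 0], [0.2, 0.025, 0, 0, 0, 0], [0.2, 0.025, 0, 0, 0, 0], [0.2, 0.025, 0, 0, 0, 0], [0.2, 0.025, 0, 0, 0, 0], [0.2, 0.025, 0, 0, 0, 0], [0.2, 0.025, 0, 0, 0, 0], [0.2, 0.025, 0, 0, 0, 0], [0.1, 0, 0, 0, 0, 0], [0, 0, 0, 0, 0, 0]]

```text
clock: 5.08
position: [459.4, 129.7, 179.8]
tool_rot: [-2.218, -2.224, -0.0]
contact_force: [-0.2, -1.1, 0.2]
grip_width: 8.2
gripper_force: 0.0
```

```bash
python3 - <<'E'
from bench import ctrl
from h import *
w=ctrl.capture("wrist");print(find(w,"relay"))
c=ctrl.capture("scene");print(find(c,"relay"))
cv2.imwrite("pics/tw2.png",np.hstack([c["img"][120:320,250:500,::-1],cv2.resize(w["img"][:,:,::-1],(267,200))]))
E
```

```text
[(array([322., 255.]), array([457., 157.]), array([21., 35.]), np.float64(0.0))]
[(array([396., 178.]), array([458., 163.]), array([32., 46.]), np.float64(77.0))]
```

View pics/tw2.png

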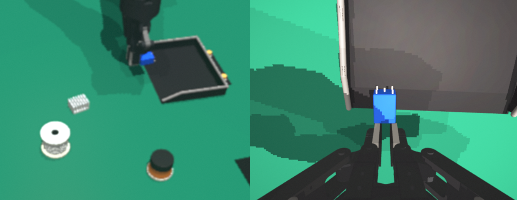

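jog_arm:
  increments:
    - [[0.15, 0, 0, 0, 0, 0], [0.2, 0, 0, 0, 0, 0], [0.2, 0, 0, 0, 0, 0], [0.15, 0, 0, 0, 0, 0], [0.07, 0, 0, 0, 0, 0], [0, 0, 0, 0, 0, 0], [-0.2, 0, 0, 0, 0, 0], [-0.3, 0, 0, 0, 0, 0], [0, 0, -0.4, 0, 0, 0], [0, 0, -0.4, 0, 0, 0]]

```text
clock: 6.42
position: [459.7, 153.9, 260.3]
tool_rot: [-2.225, -2.218, 0.003]
contact_force: [-0.4, 0.3, 0.4]
grip_width: 7.7
gripper_force: 0.0
```

```bash
python3 - <<'E'
from bench import ctrl
from h import *
c=ctrl.capture("scene");print(find(c,"relay")); print(ctrl.observe()["position"])
E
```

```text
[(array([430., 172.]), array([456., 237.]), array([40., 45.]), np.float64(91.0))]
[461.41544891 154.20417142 264.48251401]
```

jog_arm:
  increments:
    - [[-0.44, 0.22, 0, 0, 0, 0], [-0.44, 0.22, 0, 0, 0, 0], [-0.44, 0.22, 0, 0, 0, 0], [-0.44, 0.22, 0, 0, 0, 0], [-0.44, 0.22, 0, 0, 0, 0], [0, 0, 0, 0, 0, -0.16], [0, 0, 0, 0, 0, -0.16], [0, 0, 0.3, 0, 0, 0], [0, 0, 0.3, 0, 0, 0], [0, 0, 0.15, 0, 0, 0], [0, 0, 0.05, 0, 0, 0], [0, 0, 0, 0, 0, 0]]

```text
clock: 7.98
position: [570.0, -64.6, 180.0]
tool_rot: [1.925, 2.482, 0.0]
contact_force: [-0.4, -0.3, 0.3]
grip_width: 7.7
gripper_force: 0.0
```

```bash
python3 - <<'E'
from bench import ctrl
from h import *
w=ctrl.capture("wrist");print(find(w,"white"));print(ctrl.observe()["position"])
cv2.imwrite("pics/w3.png",cv2.resize(w["img"][:,:,::-1],(400,300)))
E
```

```text
[(array([459., 426.]), array([ 641., -102.]), array([ 4., 18.]), np.float64(77.0)), (array([350., 342.]), array([582., -72.]), array([ 5., 11.]), np.float64(14.0)), (array([514., 365.]), array([652., -65.]), array([32., 83.]), np.float64(82.0)), (array([302., 323.]), array([560., -68.]), array([12.,  4.]), np.float64(103.0)), (array([347., 310.]), array([577., -58.]), array([ 4., 12.]), np.float64(22.0)), (array([303., 301.]), array([558., -58.]), array([6., 3.]), np.float64(65.0)), (array([324., 186.]), array([555., -11.]), array([26., 35.]), np.float64(14.0))]
[570.17784983 -64.51019257 180.39204605]
```

View pics/w3.png

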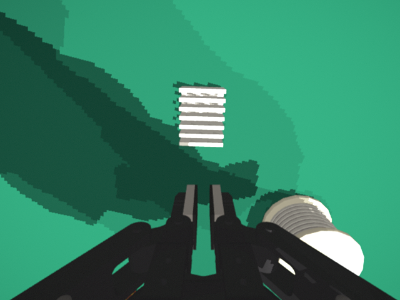

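The wrist view shows the heatsink (202,118) squarely aligned with the fingertips (190–215,188). The reel is clear at lower right.

jog_arm:
  increments:
    - [[0.12, 0, 0, 0, 0, 0], [0.12, 0, 0, 0, 0, 0], [0.2, 0, 0, 0, 0, 0], [0.2, 0, 0, 0, 0, 0], [0.2, 0, 0, 0, 0, 0], [0.2, 0, 0, 0, 0, 0], [0.2, 0, 0, 0, 0, 0], [0.2, 0, 0, 0, 0, 0], [0.2, 0, 0, 0, 0, 0], [0.2, 0, 0, 0, 0, 0], [0.1, 0, 0, 0, 0, 0], [0, 0, 0, 0, 0, 0]]

```text
clock: 9.52
position: [521.1, 124.8, 179.7]
tool_rot: [-1.922, -2.485, -0.0]
contact_force: [-0.2, 0.2, 0.3]
grip_width: 7.8
gripper_force: 0.0
```

```bash
python3 - <<'E'
from bench import ctrl
from h import *
w=ctrl.capture("wrist");print([o for o in find(w,"white") if o[0][1]<290])
cv2.imwrite("pics/w4.png",cv2.resize(w["img"][:,:,::-1],(400,300)))
E
```

```text
[(array([571., 170.]), array([589., 206.]), array([105.,  10.]), np.float64(83.0)), (array([408., 151.]), array([531., 198.]), array([ 95., 128.]), np.float64(26.0)), (array([84., 97.]), array([420., 187.]), array([ 9., 63.]), np.float64(15.0))]
```

View pics/w4.png

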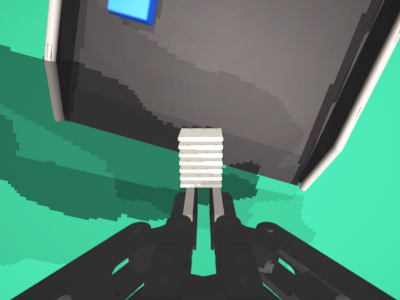

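The heatsink sits in front of the fingertips at the lip and the relay is inside the tray at upper left. Finishing this push.

jog_arm:
  increments:
    - [[0.15, 0, 0, 0, 0, 0], [0.2, 0, 0, 0, 0, 0], [0.2, 0, 0, 0, 0, 0], [0.15, 0, 0, 0, 0, 0], [0.1, 0, 0, 0, 0, 0], [0, 0, 0, 0, 0, 0], [-0.2, 0, 0, 0, 0, 0], [-0.3, 0, 0, 0, 0, 0], [0, 0, -0.4, 0, 0, 0.16], [0, 0, -0.4, 0, 0, 0.16], [0, 0, 0, 0, 0, 0]]

```text
clock: 10.95
position: [515.3, 151.9, 262.2]
tool_rot: [2.222, 2.218, 0.008]
contact_force: [-0.8, -0.2, 0.0]
grip_width: 8.0
gripper_force: 0.0
```

```bash
python3 - <<'E'
from bench import ctrl
from h import *
c=ctrl.capture("scene");print(find(c,"relay"),[o for o in find(c,"white") if o[0][0]>380]); print(ctrl.observe()["position"])
E
```

```text
[(array([429., 170.]), array([449., 238.]), array([44., 36.]), np.float64(107.0))] [(array([619., 314.]), array([859., 391.]), array([29., 11.]), np.float64(110.0)), (array([435., 183.]), array([495., 232.]), array([54., 46.]), np.float64(115.0)), (array([439., 185.]), array([503., 238.]), array([160., 189.]), np.float64(95.0)), (array([427., 135.]), array([332., 281.]), array([13., 63.]), np.float64(101.0)), (array([424.,  76.]), array([ 74., 379.]), array([115., 133.]), np.float64(158.0)), (array([621.,  53.]), array([ 79., 986.]), array([237., 270.]), np.float64(131.0)), (array([568.,  22.]), array([-148.,  960.]), array([739., 552.]), np.float64(106.0))]
[514.47147735 152.19271097 260.68720212]
```

jog_arm:
  increments:
    - [[-0.55, 0.035, 0, 0, 0, 0], [-0.55, 0.035, 0, 0, 0, 0], [-0.55, 0.035, 0, 0, 0, 0], [-0.55, 0.035, 0, 0, 0, 0], [-0.55, 0.035, 0, 0, 0, 0], [-0.55, 0.035, 0, 0, 0, 0], [-0.55, 0.035, 0, 0, 0, 0], [0, 0, 0.3, 0, 0, 0], [0, 0, 0.3, 0, 0, 0], [0, 0, 0.15, 0, 0, 0], [0, 0, 0.05, 0, 0, 0], [0, 0, 0, 0, 0, 0]]
  claw: 16

```text
clock: 12.5
position: [538.8, -232.4, 179.8]
tool_rot: [2.221, 2.222, 0.0]
contact_force: [0.2, 0.0, 0.2]
grip_width: 15.9
gripper_force: 0.0
```

```bash
python3 - <<'E'
from bench import ctrl
from h import *
w=ctrl.capture("wrist");print(find(w,"choke"));print(ctrl.observe()["position"])
cv2.imwrite("pics/w5.png",cv2.resize(w["img"][:,:,::-1],(400,300)))
E
```

```text
[(array([322., 198.]), array([ 537., -183.]), array([34., 34.]), np.float64(29.0))]
[ 539.00413851 -232.41623549  180.2727683 ]
```

View pics/w5.png

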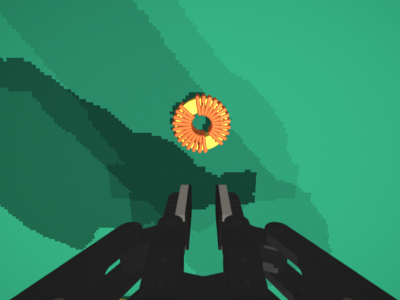

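The choke (201,123) is centred ahead of the fingertips (183–220,190).

jog_arm:
  increments:
    - [[0.12, 0, 0, 0, 0, 0], [0.12, 0, 0, 0, 0, 0], [0.2, 0.005, 0, 0, 0, 0], [0.2, 0.005, 0, 0, 0, 0], [0.2, 0.005, 0, 0, 0, 0], [0.2, 0.005, 0, 0, 0, 0], [0.2, 0.005, 0, 0, 0, 0], [0.2, 0.005, 0, 0, 0, 0], [0.2, 0.005, 0, 0, 0, 0], [0.2, 0.005, 0, 0, 0, 0], [0.2, 0.005, 0, 0, 0, 0], [0.2, 0.005, 0, 0, 0, 0]]

```text
clock: 14.05
position: [543.4, -6.6, 179.7]
tool_rot: [-2.22, -2.223, 0.0]
contact_force: [-0.2, 0.3, -0.4]
grip_width: 16.1
gripper_force: 0.3
```

jog_arm:
  increments:
    - [[0.2, 0, 0, 0, 0, 0], [0.2, 0, 0, 0, 0, 0], [0.2, 0, 0, 0, 0, 0], [0.2, 0, 0, 0, 0, 0], [0.2, 0, 0, 0, 0, 0], [0.1, 0, 0, 0, 0, 0], [0, 0, 0, 0, 0, 0]]

```text
clock: 14.92
position: [543.5, 102.7, 179.6]
tool_rot: [-2.219, -2.224, -0.0]
contact_force: [-0.6, -0.3, -0.3]
grip_width: 15.9
gripper_force: 0.0
```

```bash
python3 - <<'E'
from bench import ctrl
from h import *
w=ctrl.capture("wrist");print(find(w,"choke"),find(w,"relay"));print(ctrl.observe()["position"])
cv2.imwrite("pics/w6.png",cv2.resize(w["img"][:,:,::-1],(400,300)))
E
```

```text
[(array([324., 254.]), array([542., 130.]), array([34., 36.]), np.float64(20.0))] [(array([68.,  0.]), array([460., 217.]), array([19.,  0.]), np.float64(0.0))]
[543.53022067 101.6711965  179.66096926]
```

View pics/w6.png

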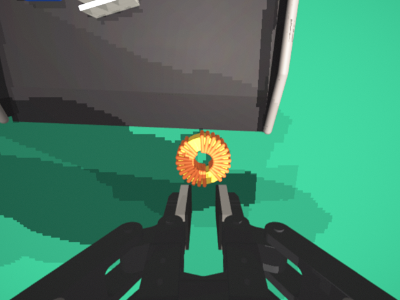

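The choke is at the lip (203,159) and the heatsink is clear at upper left.

jog_arm:
  increments:
    - [[0.15, 0, 0, 0, 0, 0], [0.2, 0, 0, 0, 0, 0], [0.2, 0, 0, 0, 0, 0], [0.2, 0, 0, 0, 0, 0], [0.12, 0, 0, 0, 0, 0], [0.07, 0, 0, 0, 0, 0], [0, 0, 0, 0, 0, 0], [-0.2, 0, 0, 0, 0, 0], [-0.4, 0, 0, 0, 0, 0], [-0.4, 0, -0.4, 0, 0, 0], [-0.5, 0, -0.4, 0, 0, 0], [-0.5, 0, -0.5, 0, 0, 0]]

```text
clock: 16.48
position: [542.5, -1.6, 303.9]
tool_rot: [-2.225, -2.217, 0.002]
contact_force: [0.5, 0.4, -0.3]
grip_width: 16.1
gripper_force: 0.0
```

jog_arm:
  increments:
    - [[-0.5, 0, -0.3, 0, 0, 0], [-0.5, 0, 0, 0, 0, 0], [0, 0, 0, 0, 0, 0]]

```text
clock: 16.85
position: [541.7, -104.2, 333.9]
tool_rot: [2.232, 2.208, -0.0]
contact_force: [-0.6, 0.6, -0.6]
grip_width: 16.1
gripper_force: 0.0
```

```bash
python3 - <<'E'
from bench import ctrl
from h import *
c=ctrl.capture("top")
for k in("relay","choke","white"):
    for o in find(c,k):
        if o[0][1]>100: print(k,*o)
cv2.imwrite("pics/t7.png",cv2.resize(c["img"][100:400,80:580,::-1],(800,480)))
s=ctrl.observe();print(s["clock"],s["position"])
E
```

```text
relay [158. 330.] [458. 235.] [35. 24.] -90.0
choke [165. 283.] [544. 226.] [35. 37.] -67.0
choke [487. 316.] [ 488. -374.] [157.  85.] -12.0
white [492. 320.] [ 480. -379.] [39. 40.] -90.0
white [160. 310.] [494. 232.] [37. 27.] -76.0
white [495. 291.] [ 533. -387.] [44. 56.] -14.0
white [166. 304.] [505. 221.] [168. 142.] -1.0
white [318. 225.] [656. -59.] [47. 16.] -30.0
white [336. 219.] [667. -93.] [100.   7.] -33.0
white [295. 147.] [808. -13.] [ 8. 93.] -6.0
16.9 [ 542.18208234 -101.37744706  333.20917916]
```

View pics/t7.png

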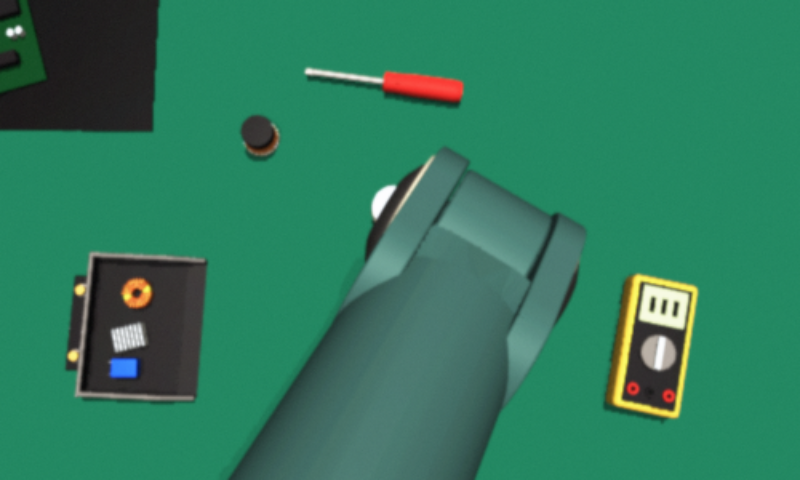

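All three parts lie well inside the tray: choke at (137,292), heatsink (129,337), relay (124,368). The jar, screwdriver and meter look unmoved, the reel is mostly hidden behind the arm, and the arm is clear of everything.

```bash
python3 -c "
from bench import ctrl
print(ctrl.job_done())"
```

```text
the job is handed in; nothing more can be done
None
```

I swept the relay, choke and heatsink into the tray, at about 85 mm, 80 mm and 85 mm past the mouth, and handed the job in at about 17 s of the 64 s allowed; no verdict came back, and the reel was mostly hidden behind the arm in the last picture, though nothing was seen to touch it.

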